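# Build the canister tower and put in its stopper

## Robot

A 7-joint arm with a two-finger parallel gripper is mounted at the origin on the work surface. World frame = base frame: x ahead of the robot, y to its left, z up, the work surface at z = 0. Lengths are in m, angles in rad, forces in N, time in s.
With the tool pointing down it reaches from about 0.425 to 0.925 m from the base axis. Payload 6.8 kg.
Tool frame: the origin (TCP) lies midway between the tips of the shut fingers; the grasp point (between the pads) lies r.grip_point_offset behind it (r.grip_point_offset is the distance from the TCP to the grasp point, in m); z points along the fingers, y is the line along which they close (so a half turn about z gives the same grasp; the last joint's range is limited). The gripper opens to 85 mm and grips with 20 to 120 N. Pads are 22 mm wide; open, the fingers measure 114 mm over their backs; the gripper's body (76 mm by 85 mm) begins 54 mm behind the grasp point. The pads swing forward as they close: fully open they stand 13 mm farther back than shut.
Start: joints at [-1.384, 0.477, 0.022, 1.555, -0.011, 1.109, -0.083], TCP at [0.196, 0.646, 0.231] pointing down, gripper open.
Joint ranges: [-2.96, 2.96], [-0.34, 2.1], [-1.41, 1.46], [0.24, 2.44], [-1.37, 4.51], [0.17, 1.92], [-2.96, 2.96]. Speed limits (rad/s): [2.39, 2.39, 3.14, 3.14, 3.14, 3.14, 3.14].

## Interface

Orientations are given as a rotation vector (axis times angle).
In Python, from bench import r gives the robot as it stands. The module is installed in compiled form; this text tells all that it offers.
- The arm moves only by the shell command python3 -m crank 'ROWS' [FORCE]. ROWS is JSON, a list of rows, each a list of 5 numbers: the shift along the world's x, y, z in units of 200 mm (1.0 is 200 mm), then the turn about the world's z in units of 45 degrees (1.0 is 45 degrees), then the opening, from -1 (shut) to 1 (fully open). In form: [[dx, dy, dz, turn, jaw], ...]. A call has 1 to 8 rows; each row shifts and turns the commanded pose from where the row before left it; what a row does not reach is not made up. A row lasts 1/12 s, in which the tool goes at most 41.7 mm and 7.16 degrees, less where a joint would pass 70% of its speed; a pose out of reach is approached as far as the arm can. A call with a number of a shift or a turn outside -1 to 1 is refused whole. A call with a gripper value outside its range is refused whole. The fingers move at their own pace and stop on an object; FORCE is the grip in N (left out, the last holds). Time passes only in rows, so rows that do not move let the fingers close. It gives the time, the measured TCP pose, the force, the opening and the grip force at its end, in the units of the state.
- r.get_obs(): the state, without advancing time (a new reading comes with each control period).
- r.grab_frame(name): name is "side" or "top" or "wrist"; returns the picture (400x640x3 uint8, blue, green, red); there is no depth.
- r.camera_model(name): a dict with "fx", "fy", "cx", "cy" (pixels), "R" (3x3) and "t" (3): a world point X has camera coordinates R X + t. Camera axes: x right, y down, z forward; pixel columns grow to the right and rows downward; lengths in m; the calibration is good to about 2 mm. The wrist camera is an equidistant fisheye: a pixel r from the principal point sees the ray r / f radians off the axis. A picture is of the moment at which its call begins: read the wrist's pose just before it. camera_model takes no time and is no camera call; for the wrist camera it gives the pose at the moment of the call.
- r.hand_in(): hands the job in; it is judged then, once.
The state is a dict: "clock": time; "joints": joint angles; "qvel": joint speeds; "tau": joint torques, N m; "tcp_pos": TCP position; "orientation": TCP orientation; "contact_force": force on the tool from outside, world axes, zero at the start; "moment": the same for the moment, N m; "grip_width": finger opening in m; "gripper_force": force on a finger pad.
Only numpy, scipy, OpenCV 4.12 (cv2) and the standard library are available. Lean on these libraries where they do the work, as an engineer would, in place of code of your own. Each camera call takes 0.05 s, during which the arm holds its last target. There are 200 camera calls.

## Task

Build the canister tower in the middle of the square dark wooden board, one piece at a time from the bottom up: the navy tin first, the green tin on its lid, and the open terracotta jar on the green tin's lid, each seated inside the raised rim below it. Last of all, slide the wooden stopper along the slot of the brass rack to the wide end, lift it out, and seat it in the mouth of the jar. Leave the tower upright, and leave the herb jar, the blue bowl and the pepper mill where they stand.

Things in the scene. Friction and masses are not known exactly. Their poses are not given: they have to be found in the camera images.
- navy_tin: navy-blue round tin, 68 mm in diameter, 50 mm high, loose, about 0.25 kg. Brass rim 2 mm wide raised 4 mm around its flat lid, so the lid surface is 46 mm above the underside and 64 mm wide within the rim. Origin: centre of the underside; z up.
- green_tin: green round tin, 58 mm in diameter, 46 mm high, loose, about 0.20 kg. Brass rim 2 mm wide raised 4 mm around its flat lid, so the lid surface is 42 mm above the underside and 54 mm wide within the rim. Origin: centre of the underside; z up.
- jar: small open terracotta jar, 47 mm in outer diameter, 44 mm high, wall 4 mm (mouth 39 mm wide), inner floor 5 mm above the underside, loose, about 0.15 kg. Origin: centre of the underside; z up.
- stopper: loose wooden stopper, 0.06 kg, hanging upright in the rack. From the underside up: cork plug 29 mm wide (0-16 mm), neck 10 mm wide (16-30), round flange 52 mm wide (30-35), upright round handle 22 mm wide (35-71). The flange rests on the rack's plate at first, and on the jar's rim when seated (underside then 14 mm above the jar's). Origin: centre of the underside; z up.
- rack: fixed rack: level brass plate (x -75 to 65, y -42 to 42 mm), 6 mm thick, top 66 mm up, on two dark blue side panels. Keyhole along its x axis: wide end 42 mm across centred at x -35, y 0 (the end nearer the robot), then a slot 16 mm wide to x +43 mm. The stopper's neck is in the slot, flange on top; its plug passes up only through the wide end. Origin: on the counter under the plate; z up.
- board: fixed square dark wooden board, 120 x 120 mm, 15 mm thick: the tower's place. Origin: centre of the underside; z up.
- cork_mat: fixed round cork mat, 120 mm in diameter, 10 mm thick; not used. Origin: centre of the underside.
- herb_jar: closed glass jar of green herbs, 70 mm in diameter, 100 mm high, not to be disturbed. Origin: centre of the underside.
- bowl: blue ceramic bowl, 100 mm in diameter, 50 mm high, not to be disturbed. Origin: centre of the underside.
- mill: dark wooden pepper mill, 54 mm in diameter, 142 mm high, not to be disturbed. Origin: centre of the underside.
Things that resemble listed ones, but are neither listed nor needed, are in the scene too. Leave any purple or red look-alike of the navy_tin alone.

How it is judged:
By the outcome, as a careful person would: the job done as asked, in the order asked, and still so for the second after the job is handed in, with the robot touching nothing.
It also fails if it takes over 118 s, if anything falls off the work surface, if the arm or the gripper's body presses on something with over 40 N, if the wrist force passes 120 N, or if a joint passes its speed limit or range.

## Working session

There is one attempt and no reset: what is moved stays moved. The work goes in short steps, Python scripts to look and compute and a shell command to move; the robot and the scene stay as the last step left them, time stands still between calls to the robot, and variables do not carry over. Pictures are saved under pics/ and viewed, at most 14 in all, crops included, and the job is handed in when it is done.

```bash
mkdir -p pics; python3 - <<'E'
from bench import r
import cv2
o=r.get_obs(); print(o['clock'],o['tcp_pos'],o['orientation'],o['grip_width'],r.grip_point_offset)
for n in ("top","side","wrist"):
    print(n,r.camera_model(n))
    cv2.imwrite(f"pics/{n}0.png",r.grab_frame(n))
E
```

```text
0.0 [0.19591382 0.64529101 0.23030712] [-4.61251509e-01 -3.10738857e+00  2.96594833e-03] 0.08549417502550433 0.0187
top {'fx': 388.8751094358803, 'fy': 388.8751094358803, 'cx': 317.22592961388256, 'cy': 196.0802447836254, 'R': array([[ 0.02139271, -0.99920514,  0.0336368 ],
       [-0.9910653 , -0.02562476, -0.13089287],
       [ 0.13165077, -0.03053611, -0.99082573]]), 't': array([-0.02604599,  0.52943659,  1.04339183])}
side {'fx': 375.3815678009612, 'fy': 375.3815678009612, 'cx': 323.2279105338997, 'cy': 206.5976724734923, 'R': array([[ 0.99741166, -0.0700382 ,  0.01626756],
       [-0.04486899, -0.78305915, -0.62032664],
       [ 0.05618502,  0.61799112, -0.78417487]]), 't': array([-0.50903112,  0.05945855,  0.90489923])}
wrist {'fx': 309.70691628693146, 'fy': 309.70691628693146, 'cx': 314.8592968251126, 'cy': 197.09221587090045, 'R': array([[ 0.29117013,  0.95667037, -0.00132675],
       [ 0.91310825, -0.27749739,  0.29871143],
       [ 0.2854002 , -0.08818731, -0.95434256]]), 't': array([-0.67394166, -0.03763067,  0.37948313])}
```

View pics/top0.png

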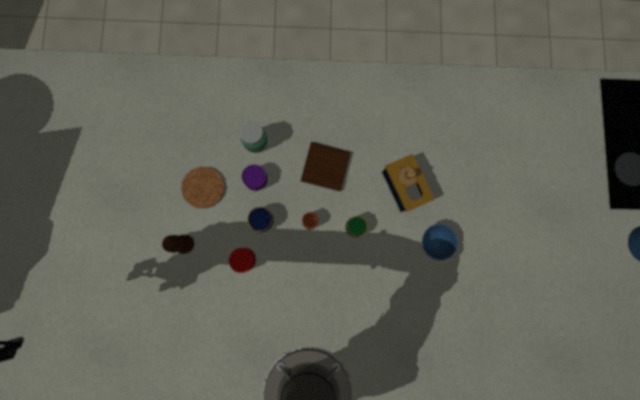

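View pics/side0.png

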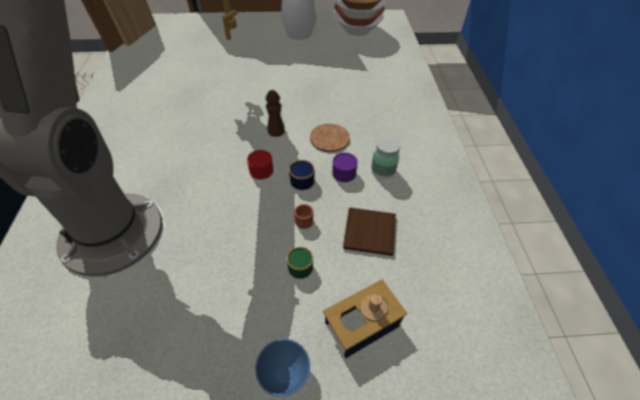

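The top view shows the navy tin at about (260,218), green tin (356,226), jar (310,220), board (327,166) and rack (409,182), with the stopper near (410,175). The purple tin is at (254,177) and the red one at (242,260). I'll enlarge the crops to measure.

```bash
python3 - <<'E'
import cv2
a=cv2.imread('pics/top0.png')[125:265,235:445]; a=cv2.convertScaleAbs(a,alpha=1.6)
a=cv2.resize(a,(798,532),interpolation=cv2.INTER_CUBIC); 
for i in range(0,210,10): cv2.line(a,(int(i*3.8),0),(int(i*3.8),10 if i%50 else 20),(255,255,255),1)
for i in range(0,140,10): cv2.line(a,(0,int(i*3.8)),(10 if i%50 else 20,int(i*3.8)),(255,255,255),1)
cv2.imwrite('pics/topc.png',a)
a=cv2.imread('pics/side0.png')[150:360,240:420]; a=cv2.convertScaleAbs(a,alpha=1.6)
a=cv2.resize(a,None,fx=2.8,fy=2.8,interpolation=cv2.INTER_CUBIC)
cv2.imwrite('pics/sidec.png',a)
E
```

```text
(no output)
```

View pics/topc.png

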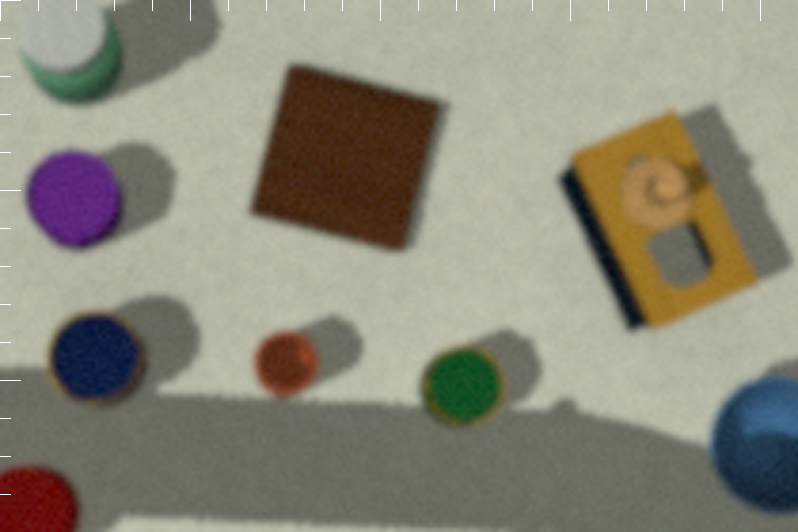

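View pics/sidec.png

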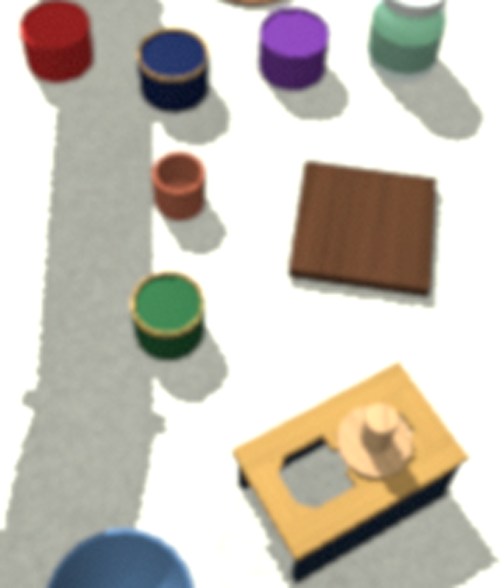

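Both crops are clear. In the top crop the rim centres are navy (97,357), green (463,384) and jar (287,362), the stopper flange is at (658,191), and the board and rack corners can be read. In the side crop they are navy (174,54), green (168,303) and jar (179,174).

```bash
cat > h.py <<'E'
import numpy as np
from bench import r
def ray(m,uv,fish=False):
    d=np.array([(uv[0]-m['cx'])/m['fx'],(uv[1]-m['cy'])/m['fy'],1.])
    if fish:
        a=np.hypot(d[0],d[1]); d=np.array([*(d[:2]/max(a,1e-9)*np.sin(a)),np.cos(a)])
    R,t=np.array(m['R']),np.array(m['t'])
    return -R.T@t, R.T@d
def at_z(m,uv,z,fish=False):
    c,d=ray(m,uv,fish); return (c+d*(z-c[2])/d[2])[:2]
def proj(m,X,fish=False):
    p=np.array(m['R'])@X+np.array(m['t'])
    if fish:
        a=np.arctan2(np.hypot(p[0],p[1]),p[2]); q=p[:2]/np.hypot(p[0],p[1])*a
    else: q=p[:2]/p[2]
    return q*[m['fx'],m['fy']]+[m['cx'],m['cy']]
E
python3 - <<'E'
from h import *
np.set_printoptions(precision=4,suppress=True)
T=r.camera_model('top');S=r.camera_model('side')
t=lambda u,v:((u+.5)/3.8-.5+235,(v+.5)/3.8-.5+125)
s=lambda u,v:((u+.5)/2.8-.5+240,(v+.5)/2.8-.5+150)
for n,a,b,z in [('navy',(97,357),(174,54),.05),('green',(463,384),(168,303),.046),('jar',(287,362),(179,174),.044),('flange',(658,191),(376,441),.071),('handle',(668,186),(381,417),.107)]:
    p,q=at_z(T,t(*a),z),at_z(S,s(*b),z); print(n,p,q,(p+q)/2)
for n,z,A,B in [('board',.015,[(290,64),(443,101),(403,249),(251,213)],[(306,163),(436,178),(429,292),(291,274)]),
  ('rack',.066,[(571,155),(674,111),(757,281),(655,326)],[(237,452),(400,365),(466,457),(297,556)])]:
    for nm,P in (('top',[at_z(T,t(*a),z) for a in A]),('side',[at_z(S,s(*a),z) for a in B])):
        P=np.array(P);print(n,nm,P.tolist(),P.mean(0),[np.linalg.norm(P[i]-P[i-1]) for i in range(4)],[np.degrees(np.arctan2(*(P[i]-P[i-1])[::-1])) for i in range(4)])
o=r.get_obs();from scipy.spatial.transform import Rotation as Ro
print(Ro.from_rotvec(o['orientation']).as_matrix())
E
```

```text
navy [0.4627 0.1398] [0.4632 0.1346] [0.463  0.1372]
green [ 0.4498 -0.122 ] [ 0.4493 -0.1284] [ 0.4496 -0.1252]
jar [0.4627 0.0046] [ 0.4626 -0.0013] [0.4627 0.0016]
flange [ 0.5897 -0.2578] [ 0.5886 -0.2608] [ 0.5891 -0.2593]
handle [ 0.5864 -0.2551] [ 0.5877 -0.2596] [ 0.587  -0.2574]
board top [[0.6906202994178697, 0.007309026799935982], [0.6653845218922784, -0.10922607082549467], [0.5512649444923085, -0.08038271345669545], [0.5754294985429333, 0.03372493055998401]] [ 0.6207 -0.0371] [np.float64(0.11818088076194627), np.float64(0.11923620861923527), np.float64(0.11770818667472534), np.float64(0.11663824456627774)] [np.float64(-12.915920446226345), np.float64(-102.21878571021267), np.float64(165.8157304349589), np.float64(78.04313588468025)]
board side [[0.576753686340047, 0.026849359038956355], [0.6903644357201116, 0.0033533350228485137], [0.6623583494413987, -0.11260794107572286], [0.5512039973603727, -0.08860978507594142]] [ 0.6202 -0.0428] [np.float64(0.11825227510159295), np.float64(0.11601493662139103), np.float64(0.11929525733682715), np.float64(0.11371544080705367)] [np.fl
[... 431 characters left out ...]
oat64(0.0813907114606052)] [np.float64(26.10320109964298), np.float64(-65.24006610468892), np.float64(-154.5051424714247), np.float64(114.80944539374912)]
rack side [[0.4930831095808663, -0.2605374083329056], [0.6159034382785327, -0.20221379019157665], [0.64947491459714, -0.27403311098788463], [0.5266338171603285, -0.3328046943093913]] [ 0.5713 -0.2674] [np.float64(0.07967565877662856), np.float64(0.13596498657558262), np.float64(0.07927836313808333), np.float64(0.13617648191078008)] [np.float64(114.90348982110261), np.float64(25.401613375815316), np.float64(-64.94656674755146), np.float64(-154.43187664164518)]
[[-0.9569  0.2905 -0.0003]
 [ 0.2905  0.9569 -0.0014]
 [-0.0001 -0.0015 -1.    ]]
```

```bash
python3 -m crank '[[0.09,-0.17,0,0.047,1],[0.09,-0.17,0,0.047,1],[0.09,-0.17,0,0.047,1],[0.09,-0.17,0,0.047,1],[0.09,-0.17,0,0.047,1],[0.09,-0.17,0,0.047,1],[0.09,-0.17,0,0.047,1],[0.09,-0.17,0,0.047,1]]'
```

```text
clock: 0.82
tcp_pos: [0.3406, 0.3719, 0.2312]
orientation: [0.004, -3.141, 0.0]
contact_force: [0.8, 0.0, 0.2]
grip_width: 0.0849
gripper_force: 0.0
```

```bash
python3 -m crank '[[0.0875,-0.168,0,0,1],[0.0875,-0.168,0,0,1],[0.0875,-0.168,0,0,1],[0.0875,-0.168,0,0,1],[0.0875,-0.168,0,0,1],[0.0875,-0.168,0,0,1],[0.0875,-0.168,0,0,1],[0,0,0,0,1]]'
python3 - <<'E'
from h import *
import cv2
np.set_printoptions(precision=4,suppress=True)
print(r.get_obs()['tcp_pos']); m=r.camera_model('wrist')
cv2.imwrite('pics/w1.png',r.grab_frame('wrist')); np.save('w1.npy',m,allow_pickle=True)
for X in [(.463,.137,.05),(.4627,.002,.044),(.4496,-.125,.046)]: print(proj(m,np.array(X),True))
E
```

```text
clock: 1.48
tcp_pos: [0.4654, 0.131, 0.2316]
orientation: [0.016, 3.14, -0.004]
contact_force: [-0.7, -0.5, -0.1]
grip_width: 0.0856
gripper_force: 0.0
[0.4654 0.131  0.2316]
[320.8246 173.0404]
[202.3024 173.825 ]
[112.2848 167.5596]
```

View pics/w1.png

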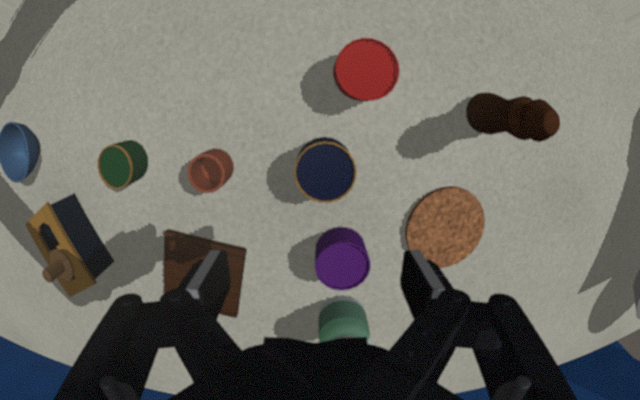

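Wrist view: the navy rim is centred at about (325.5,171). The jar rim is near (207,171), the green rim near (116,166), and two board corners are at (165,231) and (246,247).

```bash
python3 - <<'E'
from h import *
import cv2
np.set_printoptions(precision=4,suppress=True)
m=np.load('w1.npy',allow_pickle=True).item()
for n,uv,z in [('navy',(325.5,171),.05),('jar',(207,171),.044),('green',(116,166),.046),('b1',(165,231),.015),('b2',(246,247),.015),('purple',(342,262),.05)]: print(n,at_z(m,uv,z,True))
T=r.camera_model('top');print('purple top',at_z(T,(235+74/3.8,125+197/3.8),.05))
E
```

```text
navy [0.4608 0.142 ]
jar [0.4596 0.0082]
green [ 0.4479 -0.1184]
b1 [ 0.5479 -0.0769]
b2 [0.5688 0.0389]
purple [0.5715 0.1619]
purple top [0.5766 0.1599]
```

```bash
python3 -m crank '[[0,0,0,0,1],[0,0,0,0,1],[0,0,0,0,1]]'; python3 - <<'E'
from h import *
import cv2
np.set_printoptions(precision=4,suppress=True)
o=r.get_obs();print(o['clock'],o['tcp_pos'],o['orientation'],o['qvel']); m=r.camera_model('wrist')
print(proj(m,np.array(o['tcp_pos']),True),proj(m,np.array([*o['tcp_pos'][:2],.05]),True))
f=r.grab_frame('wrist');cv2.imwrite('pics/w2.png',f)
print(r.get_obs()['tcp_pos'])
hsv=cv2.cvtColor(f,cv2.COLOR_BGR2HSV)
k=cv2.inRange(hsv,(112,80,0),(135,255,120));k[:, :270]=0;k[:,380:]=0;k[215:]=0;k[:110]=0
p=cv2.findNonZero(k);print(cv2.boundingRect(p))
c=cv2.resize(cv2.convertScaleAbs(f[100:330,150:420],alpha=1.5),None,fx=2.5,fy=2.5,interpolation=cv2.INTER_CUBIC);cv2.imwrite('pics/w2c.png',c)
import pickle;pickle.dump(m,open('w2.pkl','wb'))
E
```

```text
clock: 1.78
tcp_pos: [0.462, 0.1401, 0.2312]
orientation: [0.005, -3.141, -0.0]
contact_force: [-0.5, 0.5, -0.0]
grip_width: 0.0852
gripper_force: 0.0
1.7833 [0.462  0.1401 0.2312] [ 0.0048 -3.1411 -0.0003] [-0.0033 -0.0001  0.0022  0.      0.0002 -0.0002  0.0036]
[314.7769 256.9891] [314.7742 175.6707]
[0.462  0.14   0.2312]
(289, 143, 55, 60)
```

View pics/w2c.png

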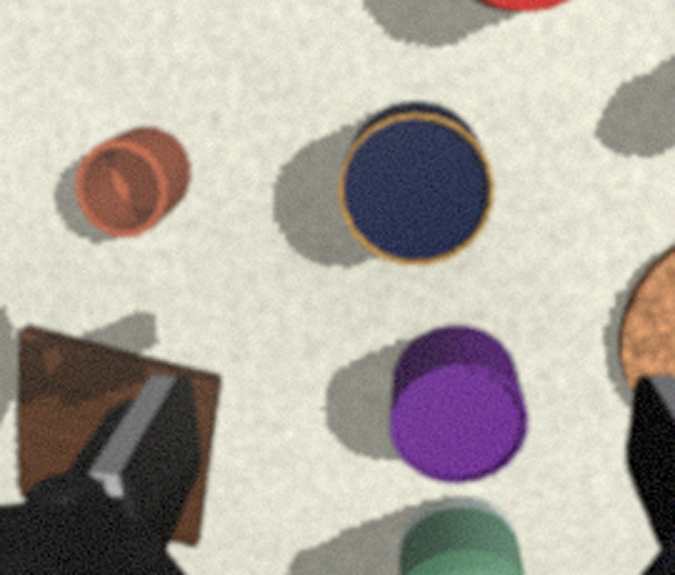

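The jar rim is at (121,187), the navy rim at (417,188) and board corners at (22,326), (220,376) and (198,545) in this crop. The arm has settled, so these readings are good.

```bash
python3 - <<'E'
from h import *
import pickle
np.set_printoptions(precision=4,suppress=True)
m=pickle.load(open('w2.pkl','rb'))
for n,(u,v),z in [('navy',(417,188),.05),('jar',(121,187),.044),('b1',(22,326),.015),('b2',(220,376),.015),('b3',(198,545),.015),('purple',(458.5,422),.05)]: print(n,at_z(m,((u+.5)/2.5-.5+150,(v+.5)/2.5-.5+100),z,True))
E
```

```text
navy [0.4611 0.1419]
jar [0.4611 0.0065]
b1 [ 0.5453 -0.0758]
b2 [0.5707 0.0383]
b3 [0.6885 0.0106]
purple [0.576  0.1624]
```

```bash
python3 -m crank '[[-0.004,0.0075,-0.18,0,1],[0,0,-0.18,0,1],[0,0,-0.18,0,1],[0,0,-0.18,0,1],[0,0,-0.16,0,1],[0,0,-0.12,0,1],[0,0,-0.08,0,1],[0,0,-0.04,0,1]]' 40 && python3 -m crank '[[0,0,0,0,1],[0,0,0,0,1],[0,0,0,0,0.4],[0,0,0,0,0.4],[0,0,0,0,0.4],[0,0,0,0,0.4],[0,0,0,0,0.4]]' 40
```

```text
clock: 2.5
tcp_pos: [0.4601, 0.1408, 0.0051]
orientation: [0.004, -3.138, 0.002]
contact_force: [-0.3, -0.8, 0.6]
grip_width: 0.0851
gripper_force: 0.0
clock: 3.08
tcp_pos: [0.4628, 0.1409, 0.0089]
orientation: [-0.001, 3.139, 0.002]
contact_force: [-0.0, 0.4, 4.4]
grip_width: 0.0674
gripper_force: 44.0
```

```bash
python3 -m crank '[[0,0,0.06,0,0.4],[0,0,0.15,0,0.4],[0,0,0.15,0,0.4],[0,0,0.15,0,0.4],[0,0,0.06,0,0.4],[0,0,0,0,0.4]]' && python3 -m crank '[[0.098,-0.111,0,0,0.4],[0.098,-0.111,0,0,0.4],[0.098,-0.111,0,0,0.4],[0.098,-0.111,0,0,0.4],[0.098,-0.111,0,0,0.4],[0.098,-0.111,0,0,0.4],[0.098,-0.111,0,0,0.4],[0.098,-0.111,0,0,0.4]]' &&  python3 -m crank '[[0,0,0,0,0.4],[0,0,0,0,0.4],[0,0,0,0,0.4],[0,0,0,0,0.4]]'
python3 - <<'E'
from h import *
import cv2,pickle
m=r.camera_model('wrist');f=r.grab_frame('wrist');pickle.dump(m,open('w3.pkl','wb'))
cv2.imwrite('pics/w3.png',cv2.convertScaleAbs(f,alpha=1.5))
E
```

```text
clock: 3.58
tcp_pos: [0.464, 0.1411, 0.1251]
orientation: [-0.0, 3.135, 0.006]
contact_force: [1.0, 0.5, -2.9]
grip_width: 0.0672
gripper_force: 46.7
clock: 4.25
tcp_pos: [0.6185, -0.0385, 0.1201]
orientation: [0.001, -3.14, -0.0]
contact_force: [0.0, 0.0, -2.2]
grip_width: 0.0672
gripper_force: 46.6
clock: 4.58
tcp_pos: [0.6174, -0.0359, 0.1205]
orientation: [0.003, -3.14, -0.001]
contact_force: [0.9, 0.2, -3.1]
grip_width: 0.067
gripper_force: 46.6
```

View pics/w3.png

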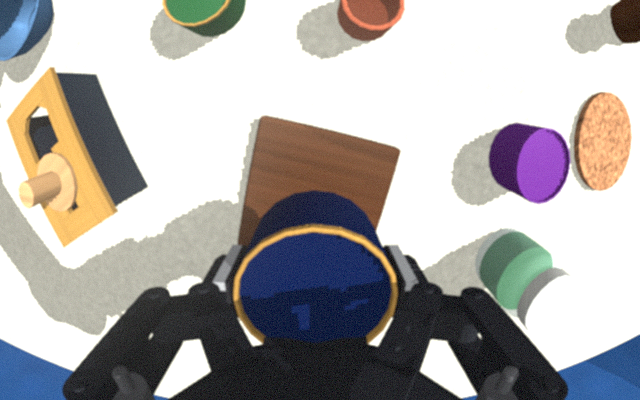

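The navy tin is held squarely. The board's near corners are at (264,116) and (399,151). The held rim spans x 234–398, with its upper edge at y≈227.

```bash
python3 - <<'E'
from h import *
import pickle
np.set_printoptions(precision=4,suppress=True)
m=pickle.load(open('w3.pkl','rb'))
a,b=at_z(m,(264,116),.015,True),at_z(m,(399,151),.015,True)
d=(b-a)/np.linalg.norm(b-a);n=np.array([d[1],-d[0]]);n*=np.sign(n[0])
print(a,b,np.linalg.norm(b-a),(a+b)/2+.06*n)
o=r.get_obs()['tcp_pos'];print(o)
for uv in [(234,288),(398,288),(316,227)]: print(at_z(m,uv,o[2]-.0085+.05,True))
E
```

```text
[ 0.55   -0.0765] [0.5777 0.0337] 0.11360082601087752 [ 0.622  -0.0361]
[ 0.6176 -0.0359  0.1208]
[ 0.6097 -0.068 ]
[ 0.6097 -0.0029]
[ 0.5829 -0.0356]
```

```bash
python3 -m crank '[[0.015,0,-0.1,0,0.4],[0,0,-0.1,0,0.4],[0,0,-0.1,0,0.4],[0,0,-0.08,0,0.4],[0,0,-0.05,0,0.4],[0,0,-0.03,0,0.4],[0,0,0,0,0.4],[0,0,0,0,0.4]]' && python3 -m crank '[[0,0,-0.01,0,0.4],[0,0,-0.01,0,0.4],[0,0,0,0,0.4],[0,0,0,0,0.4]]'
```

```text
clock: 5.3
tcp_pos: [0.6219, -0.0371, 0.0298]
orientation: [-0.001, 3.141, 0.0]
contact_force: [0.4, -0.2, -2.5]
grip_width: 0.0672
gripper_force: 46.5
clock: 5.63
tcp_pos: [0.6218, -0.0374, 0.0257]
orientation: [-0.001, 3.141, 0.0]
contact_force: [-0.4, -0.1, -2.7]
grip_width: 0.0671
gripper_force: 46.6
```

```bash
python3 -m crank '[[0,0,-0.006,0,0.4],[0,0,-0.006,0,0.4],[0,0,0,0,0.4]]'; python3 -m crank '[[0,0,-0.004,0,0.4],[0,0,0,0,0.4]]'
```

```text
clock: 5.88
tcp_pos: [0.6219, -0.0374, 0.024]
orientation: [-0.001, 3.141, 0.001]
contact_force: [-2.8, 1.0, 7.5]
grip_width: 0.0672
gripper_force: 47.4
clock: 6.05
tcp_pos: [0.6219, -0.0375, 0.024]
orientation: [-0.0, 3.141, 0.001]
contact_force: [-6.3, 0.9, 13.3]
grip_width: 0.0672
gripper_force: 48.0
```

```bash
python3 -m crank '[[0,0,0.006,0,0.6],[0,0,0,0,1],[0,0,0,0,1],[0,0,0,0,1],[0,0,0,0,1]]'; python3 -m crank '[[0,0,0.06,0,1],[0,0,0.15,0,1],[0,0,0.2,0,1],[0,0,0.2,0,1],[0,0,0.2,0,1],[0,0,0.15,0,1],[0,0,0.06,0,1],[0,0,0,0,1]]';  python3 -m crank '[[-0.15,-0.07,0,0,1],[-0.15,-0.07,0,0,1],[-0.15,-0.07,0,0,1],[-0.15,-0.07,0,0,1],[0,0,0,0,1],[0,0,0,0,1],[0,0,0,0,1],[0,0,0,0,1]]'
python3 - <<'E'
from h import *
import cv2,pickle
m=r.camera_model('wrist');f=r.grab_frame('wrist');pickle.dump(m,open('w4.pkl','wb'))
print(r.get_obs()['tcp_pos'])
c=cv2.resize(cv2.convertScaleAbs(f[60:330,140:540],alpha=1.4),None,fx=2,fy=2,interpolation=cv2.INTER_CUBIC);cv2.imwrite('pics/w4.png',c)
E
```

```text
clock: 6.47
tcp_pos: [0.6217, -0.0374, 0.0232]
orientation: [0.001, -3.142, 0.0]
contact_force: [-0.2, -0.2, -0.1]
grip_width: 0.0853
gripper_force: 0.0
clock: 7.13
tcp_pos: [0.6237, -0.0377, 0.232]
orientation: [-0.0, 3.134, 0.001]
contact_force: [0.6, -0.4, 0.4]
grip_width: 0.0855
gripper_force: 0.0
clock: 7.8
tcp_pos: [0.5024, -0.0926, 0.2269]
orientation: [0.003, -3.141, -0.0]
contact_force: [0.6, 0.4, 0.3]
grip_width: 0.0856
gripper_force: 0.0
[ 0.50242873 -0.09261687  0.22692219]
```

View pics/w4.png

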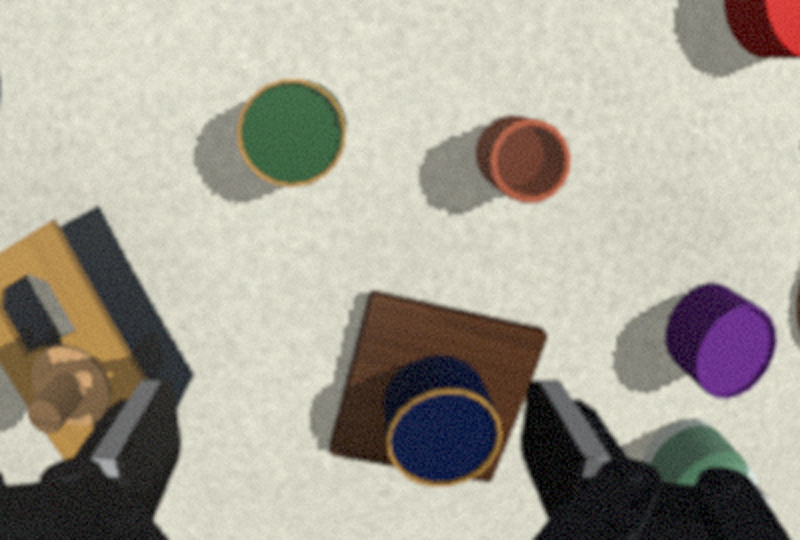

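The navy tin stands on the board, near its centre. In crop pixels: green rim (292,132), navy rim (444,436), jar rim (530,160).

```bash
python3 - <<'E'
from h import *
import pickle
np.set_printoptions(precision=4,suppress=True)
m=pickle.load(open('w4.pkl','rb'))
for n,(u,v),z in [('green',(292,132),.046),('navy',(444,436.5),.065),('jar',(530,160),.044),('b1',(372,292),.015),('b2',(546,331),.015),('b3',(490,480),.015),('b4',(331,452),.015)]: print(n,at_z(m,((u+.5)/2-.5+140,(v+.5)/2-.5+60),z,True))
E
```

```text
green [ 0.4487 -0.1229]
navy [ 0.6185 -0.0381]
jar [0.462  0.0045]
b1 [ 0.547  -0.0794]
b2 [0.5737 0.0329]
b3 [0.6888 0.007 ]
b4 [ 0.6621 -0.1054]
```

```bash
python3 -m crank '[[-0.09,-0.05,0,0,1],[-0.09,-0.05,0,0,1],[-0.087,-0.051,0,0,1],[0,0,0,0,1],[0,0,0,0,1],[0,0,0,0,1],[0,0,0,0,1]]'
python3 - <<'E'
from h import *
import cv2,pickle
np.set_printoptions(precision=4,suppress=True)
o=r.get_obs()['tcp_pos'];m=r.camera_model('wrist');f=r.grab_frame('wrist')
hsv=cv2.cvtColor(f,cv2.COLOR_BGR2HSV)
k=cv2.inRange(hsv,(45,110,20),(85,255,255));u0,v0=map(int,proj(m,np.array([*o[:2],.046]),True))
k2=np.zeros_like(k);k2[v0-45:v0+45,u0-45:u0+45]=k[v0-45:v0+45,u0-45:u0+45]
c=max(cv2.findContours(k2,0,1)[0],key=cv2.contourArea)
e=cv2.fitEllipse(c);print(o,e,(u0,v0),at_z(m,e[0],.042,True),at_z(m,e[0],.046,True))
g=cv2.convertScaleAbs(f[v0-60:v0+60,u0-80:u0+80],alpha=1.5);cv2.circle(g,(int(e[0][0]-u0+80),int(e[0][1]-v0+60)),1,(0,0,255),-1)
cv2.imwrite('pics/w5.png',cv2.resize(g,None,fx=4,fy=4))
E
```

```text
clock: 8.43
tcp_pos: [0.4494, -0.1228, 0.2273]
orientation: [-0.003, 3.141, -0.0]
contact_force: [0.6, -1.2, -0.7]
grip_width: 0.0855
gripper_force: 0.0
[ 0.4494 -0.1228  0.2273] ((315.6436462402344, 177.01898193359375), (37.105018615722656, 41.347537994384766), 46.32416534423828) (314, 175) [ 0.4521 -0.122 ] [ 0.4511 -0.122 ]
```

View pics/w5.png

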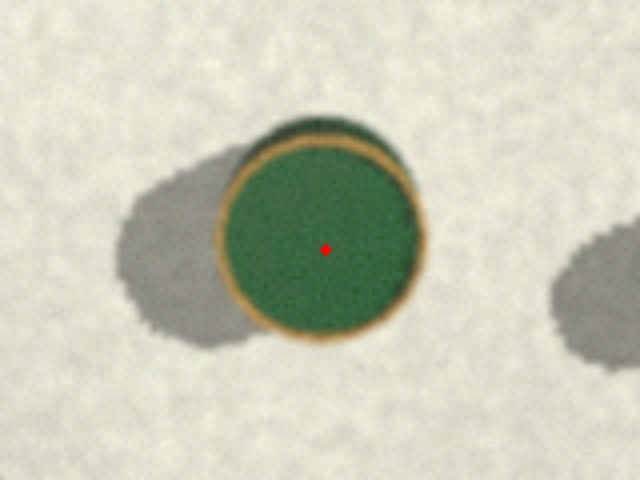

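The green rim centre lands within 1 mm of the tool axis: crop (321,237), against a projected (320,240). Descend and grasp.

```bash
python3 -m crank '[[-0.0035,0,-0.18,0,1],[0,0,-0.18,0,1],[0,0,-0.18,0,1],[0,0,-0.18,0,1],[0,0,-0.16,0,1],[0,0,-0.12,0,1],[0,0,-0.07,0,1],[0,0,-0.037,0,1]]' 40 && python3 -m crank '[[0,0,0,0,1],[0,0,0,0,1],[0,0,0,0,0.2],[0,0,0,0,0.2],[0,0,0,0,0.2],[0,0,0,0,0.2],[0,0,0,0,0.2],[0,0,0,0,0.2]]' 40 && python3 -m crank '[[0,0,0.06,0,0.2],[0,0,0.15,0,0.2],[0,0,0.2,0,0.2],[0,0,0.2,0,0.2],[0,0,0.15,0,0.2],[0,0,0.06,0,0.2],[0,0,0,0,0.2],[0,0,0,0,0.2]]'
```

```text
clock: 9.15
tcp_pos: [0.4469, -0.1229, 0.0036]
orientation: [0.002, -3.138, -0.001]
contact_force: [-0.0, -0.1, 0.0]
grip_width: 0.0855
gripper_force: 0.0
clock: 9.82
tcp_pos: [0.4485, -0.1238, 0.0072]
orientation: [-0.001, 3.139, -0.0]
contact_force: [-1.3, 1.0, 6.8]
grip_width: 0.0569
gripper_force: 41.3
clock: 10.48
tcp_pos: [0.4477, -0.1233, 0.1705]
orientation: [-0.001, 3.14, 0.001]
contact_force: [-0.5, -0.2, -2.0]
grip_width: 0.0571
gripper_force: 43.5
```

```bash
python3 -m crank '[[0.1086,0.0536,0,0,0.2],[0.1086,0.0536,0,0,0.2],[0.1086,0.0536,0,0,0.2],[0.1086,0.0536,0,0,0.2],[0.1086,0.0536,0,0,0.2],[0.1086,0.0536,0,0,0.2],[0.1086,0.0536,0,0,0.2],[0.1086,0.0536,0,0,0.2]]' && python3 -m crank '[[0,0,-0.1,0,0.2],[0,0,-0.1,0,0.2],[0,0,-0.08,0,0.2],[0,0,0,0,0.2],[0,0,0,0,0.2],[0,0,0,0,0.2],[0,0,0,0,0.2]]'
python3 - <<'E'
from h import *
import cv2,pickle
m=r.camera_model('wrist');f=r.grab_frame('wrist');pickle.dump(m,open('w6.pkl','wb'))
print(r.get_obs()['tcp_pos'])
c=cv2.resize(cv2.convertScaleAbs(f[100:350,190:440],alpha=1.4),None,fx=2.4,fy=2.4,interpolation=cv2.INTER_CUBIC);cv2.imwrite('pics/w6.png',c)
E
```

```text
clock: 11.15
tcp_pos: [0.6208, -0.0372, 0.1672]
orientation: [0.001, -3.137, 0.0]
contact_force: [-0.5, -0.6, -1.9]
grip_width: 0.0577
gripper_force: 43.5
clock: 11.73
tcp_pos: [0.6218, -0.038, 0.1146]
orientation: [-0.0, 3.14, 0.0]
contact_force: [-0.6, 0.5, -1.2]
grip_width: 0.0572
gripper_force: 43.5
[ 0.62193826 -0.03797946  0.11485993]
```

View pics/w6.png

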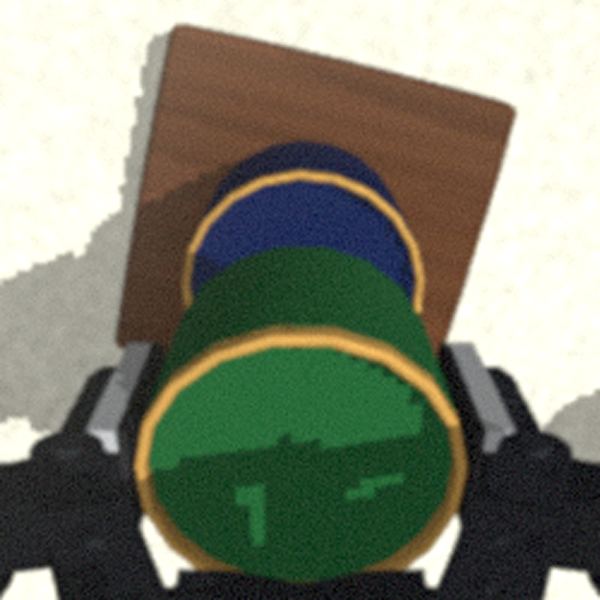

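The navy rim's front edge is at crop (303,171), with sides at 183 and 424. The held green rim's front edge is at (301,326), with sides at 136 and 466.

```bash
python3 - <<'E'
from h import *
import pickle
np.set_printoptions(precision=4,suppress=True)
m=pickle.load(open('w6.pkl','rb'))
q=lambda u,v,z:at_z(m,((u+.5)/2.4-.5+190,(v+.5)/2.4-.5+100),z,True)
print('navy',q(303,171,.065)+[.034,0],q(183,280,.065),q(424,280,.065))
print('green',q(301,326,.1537)+[.029,0],q(136,455,.1537),q(466,455,.1537),q(301,578,.1537)-[.029,0])
E
```

```text
navy [ 0.6215 -0.0373] [ 0.6183 -0.0707] [ 0.6184 -0.0036]
green [ 0.6207 -0.0379] [ 0.6161 -0.0658] [ 0.6161 -0.0101] [ 0.615  -0.0379]
```

```bash
python3 -m crank '[[0.004,0.003,-0.08,0,0.2],[0,0,-0.07,0,0.2],[0,0,-0.05,0,0.2],[0,0,-0.01,0,0.2],[0,0,0,0,0.2],[0,0,0,0,0.2]]' && python3 -m crank '[[0,0,-0.01,0,0.2],[0,0,-0.006,0,0.2],[0,0,0,0,0.2],[0,0,0,0,0.2]]'
```

```text
clock: 12.28
tcp_pos: [0.6226, -0.0374, 0.0726]
orientation: [-0.001, 3.141, 0.0]
contact_force: [0.0, 0.6, -1.6]
grip_width: 0.0573
gripper_force: 43.5
clock: 12.62
tcp_pos: [0.6222, -0.0372, 0.0689]
orientation: [-0.001, 3.141, 0.0]
contact_force: [0.9, 0.6, -1.4]
grip_width: 0.0571
gripper_force: 43.5
```

```bash
python3 -m crank '[[0,0,-0.008,0,0.2],[0,0,-0.004,0,0.2],[0,0,0,0,0.2]]'
```

```text
clock: 12.87
tcp_pos: [0.6225, -0.0373, 0.0683]
orientation: [-0.0, 3.141, 0.001]
contact_force: [-5.9, 0.5, 15.5]
grip_width: 0.0573
gripper_force: 44.8
```

Contact came at z = 0.0683, and seated was predicted at 0.0682, so the green tin is in the rim. Release and go to the jar.

```bash
python3 -m crank '[[0,0,0.008,0,0.4],[0,0,0,0,1],[0,0,0,0,1],[0,0,0,0,1],[0,0,0,0,1]]'; python3 -m crank '[[0,0,0.06,0,1],[0,0,0.15,0,1],[0,0,0.2,0,1],[0,0,0.2,0,1],[0,0,0.15,0,1],[0,0,0.05,0,1],[0,0,0,0,1],[0,0,0,0,1]]';  python3 -m crank '[[-0.11,0.03,0,0,1],[-0.115,0.03,0,0,1],[-0.115,0.03,0,0,1],[-0.115,0.03,0,0,1],[-0.115,0.03,0,0,1],[-0.115,0.03,0,0,1],[-0.115,0.03,0,0,1],[0,0,0,0,1]]';python3 -m crank '[[0,0,0,0,1],[0,0,0,0,1],[0,0,0,0,1]]'
python3 - <<'E'
from h import *
import cv2,pickle
np.set_printoptions(precision=4,suppress=True)
o=r.get_obs()['tcp_pos'];m=r.camera_model('wrist');f=r.grab_frame('wrist');pickle.dump(m,open('w7.pkl','wb'))
u0,v0=map(int,proj(m,np.array([.4615,.005,.044]),True));print(o,u0,v0,proj(m,np.array([*o[:2],.044]),True))
cv2.imwrite('pics/w7.png',cv2.resize(cv2.convertScaleAbs(f[v0-60:v0+60,u0-80:u0+80],alpha=1.5),None,fx=4,fy=4))
E
```

```text
clock: 13.28
tcp_pos: [0.622, -0.0372, 0.0677]
orientation: [0.001, -3.141, 0.0]
contact_force: [0.0, -1.1, -0.1]
grip_width: 0.0853
gripper_force: 0.0
clock: 13.95
tcp_pos: [0.6219, -0.0372, 0.2301]
orientation: [-0.001, 3.141, 0.0]
contact_force: [0.1, 0.4, -1.2]
grip_width: 0.0859
gripper_force: 0.0
clock: 14.62
tcp_pos: [0.4565, 0.0055, 0.2274]
orientation: [0.003, -3.134, 0.0]
contact_force: [0.2, 0.4, -0.1]
grip_width: 0.0854
gripper_force: 0.0
clock: 14.87
tcp_pos: [0.4625, 0.0045, 0.2293]
orientation: [0.0, -3.141, 0.001]
contact_force: [0.3, -0.1, -0.3]
grip_width: 0.0855
gripper_force: 0.0
[0.4625 0.0045 0.2293] 315 173 [314.9399 174.8598]
```

View pics/w7.png

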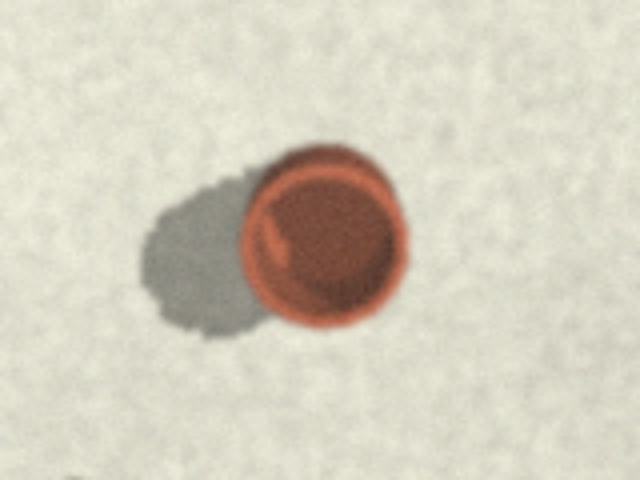

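The jar rim is centred at crop (325,245), which puts the jar about 0.9 mm nearer and 0.8 mm left of the tool.

```bash
python3 -m crank '[[-0.0045,0.004,-0.18,0,1],[0,0,-0.18,0,1],[0,0,-0.18,0,1],[0,0,-0.18,0,1],[0,0,-0.16,0,1],[0,0,-0.12,0,1],[0,0,-0.07,0,1],[0,0,-0.04,0,1]]' 30 && python3 -m crank '[[0,0,0,0,1],[0,0,0,0,1],[0,0,0,0,0],[0,0,0,0,0],[0,0,0,0,0],[0,0,0,0,0],[0,0,0,0,0],[0,0,0,0,0]]' 30 && python3 -m crank '[[0,0,0.06,0,0],[0,0,0.15,0,0],[0,0,0.2,0,0],[0,0,0.2,0,0],[0,0,0.2,0,0],[0,0,0.06,0,0],[0,0,0,0,0],[0,0,0,0,0]]'
```

```text
clock: 15.58
tcp_pos: [0.4604, 0.0051, 0.0054]
orientation: [0.0, -3.138, 0.002]
contact_force: [0.6, 0.5, -0.4]
grip_width: 0.0858
gripper_force: 0.0
clock: 16.25
tcp_pos: [0.4619, 0.0057, 0.009]
orientation: [-0.001, 3.14, 0.001]
contact_force: [-1.0, 0.2, 6.8]
grip_width: 0.0469
gripper_force: 29.8
clock: 16.92
tcp_pos: [0.4612, 0.0058, 0.1825]
orientation: [-0.001, 3.14, 0.002]
contact_force: [-0.3, 0.2, -2.2]
grip_width: 0.0471
gripper_force: 31.7
```

```bash
python3 -m crank '[[0.1007,-0.0269,0,0,0],[0.1007,-0.0269,0,0,0],[0.1007,-0.0269,0,0,0],[0.1007,-0.0269,0,0,0],[0.1007,-0.0269,0,0,0],[0.1007,-0.0269,0,0,0],[0.1007,-0.0269,0,0,0],[0.1007,-0.0269,0,0,0]]' && python3 -m crank '[[0,0,-0.08,0,0],[0,0,-0.05,0,0],[0,0,0,0,0],[0,0,0,0,0],[0,0,0,0,0],[0,0,0,0,0]]'
python3 - <<'E'
from h import *
import cv2,pickle
m=r.camera_model('wrist');f=r.grab_frame('wrist');pickle.dump(m,open('w8.pkl','wb'))
print(r.get_obs()['tcp_pos'])
c=cv2.resize(cv2.convertScaleAbs(f[100:350,190:440],alpha=1.4),None,fx=2.4,fy=2.4,interpolation=cv2.INTER_CUBIC);cv2.imwrite('pics/w8.png',c)
E
```

```text
clock: 17.58
tcp_pos: [0.6217, -0.0377, 0.179]
orientation: [0.001, -3.137, 0.0]
contact_force: [-0.2, 0.2, -1.6]
grip_width: 0.0467
gripper_force: 31.7
clock: 18.08
tcp_pos: [0.6222, -0.0373, 0.1563]
orientation: [-0.001, 3.141, 0.0]
contact_force: [0.7, 0.3, -1.5]
grip_width: 0.0468
gripper_force: 31.7
[ 0.62232242 -0.03732265  0.15654132]
```

View pics/w8.png

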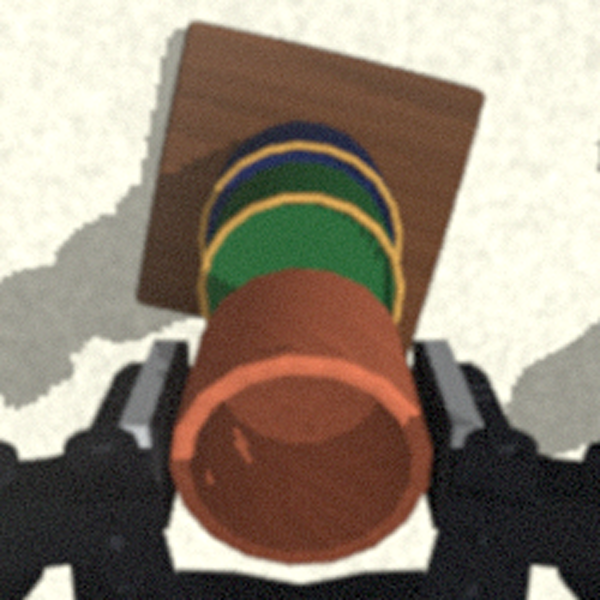

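The green tin is seated in the navy rim. The green rim's front edge is at (303,194) and the held jar's front edge at (300,355).

```bash
python3 - <<'E'
from h import *
import pickle
np.set_printoptions(precision=4,suppress=True)
m=pickle.load(open('w8.pkl','rb'))
q=lambda u,v,z:at_z(m,((u+.5)/2.4-.5+190,(v+.5)/2.4-.5+100),z,True)
print('green',q(303,194,.107)+[.029,0],'jar',q(300,355,.1915)+[.0235,0],q(301,562,.1915)-[.0235,0])
E
python3 -m crank '[[0,0,-0.08,0,0],[0,0,-0.06,0,0],[0,0,-0.04,0,0],[0,0,0,0,0],[0,0,0,0,0],[0,0,0,0,0]]'
```

```text
green [ 0.623  -0.0366] jar [ 0.6225 -0.0374] [ 0.6202 -0.0372]
clock: 18.63
tcp_pos: [0.6226, -0.0376, 0.1203]
orientation: [-0.001, 3.141, -0.0]
contact_force: [-0.0, -1.0, -2.5]
grip_width: 0.0469
gripper_force: 31.7
```

```bash
python3 -m crank '[[0.002,0.003,-0.015,0,0],[0,0,-0.012,0,0],[0,0,-0.008,0,0],[0,0,0,0,0],[0,0,0,0,0]]';python3 -m crank '[[0,0,-0.006,0,0],[0,0,-0.004,0,0],[0,0,0,0,0],[0,0,0,0,0]]'
```

```text
clock: 19.05
tcp_pos: [0.6226, -0.0369, 0.1128]
orientation: [0.001, -3.141, -0.0]
contact_force: [0.5, -0.2, -1.4]
grip_width: 0.0469
gripper_force: 31.7
clock: 19.38
tcp_pos: [0.6231, -0.0369, 0.1121]
orientation: [-0.001, 3.141, 0.001]
contact_force: [-3.8, -0.0, 6.9]
grip_width: 0.0469
gripper_force: 32.4
```

```bash
python3 -m crank '[[0,0,0.006,0,0.4],[0,0,0,0,1],[0,0,0,0,1],[0,0,0,0,1],[0,0,0,0,1]]'; python3 -m crank '[[0,0,0.06,0,1],[0,0,0.15,0,1],[0,0,0.2,0,1],[0,0,0.2,0,1],[0,0,0.08,0,1],[0,0,0,0,1]]';  python3 -m crank '[[-0.0218,-0.138,-0.02,0.0705,1],[-0.0218,-0.138,-0.02,0.0705,1],[-0.0218,-0.138,-0.02,0.0705,1],[-0.0218,-0.138,0,0.0705,1],[-0.0218,-0.138,0,0.0705,1],[-0.0218,-0.138,0,0.0705,1],[-0.0218,-0.138,0,0.0705,1],[-0.0218,-0.138,0,0.0705,1]]';python3 -m crank '[[0,0,0,0,1],[0,0,0,0,1],[0,0,0,0,1],[0,0,0,0,1]]'
python3 - <<'E'
from h import *
import cv2,pickle
np.set_printoptions(precision=4,suppress=True)
o=r.get_obs()['tcp_pos'];m=r.camera_model('wrist');f=r.grab_frame('wrist');pickle.dump(m,open('w9.pkl','wb'))
print(proj(m,np.array([*o[:2],.107]),True),proj(m,np.array([*o[:2],.071]),True))
cv2.imwrite('pics/w9.png',cv2.resize(cv2.convertScaleAbs(f[60:280,190:470],alpha=1.4),None,fx=2.7,fy=2.7,interpolation=cv2.INTER_CUBIC))
E
```

```text
clock: 19.8
tcp_pos: [0.6227, -0.0369, 0.112]
orientation: [0.001, -3.141, 0.0]
contact_force: [0.3, 0.5, 0.2]
grip_width: 0.0857
gripper_force: 0.0
clock: 20.3
tcp_pos: [0.6256, -0.0375, 0.2565]
orientation: [0.0, 3.132, 0.001]
contact_force: [-0.2, -0.1, 0.9]
grip_width: 0.0855
gripper_force: 0.0
clock: 20.97
tcp_pos: [0.587, -0.2589, 0.2379]
orientation: [0.695, -3.063, -0.001]
contact_force: [1.0, -0.3, 0.1]
grip_width: 0.0853
gripper_force: 0.0
clock: 21.3
tcp_pos: [0.5882, -0.256, 0.2378]
orientation: [0.693, -3.064, -0.002]
contact_force: [0.2, -0.0, -0.9]
grip_width: 0.0855
gripper_force: 0.0
[314.3633 188.2269] [314.3927 178.7264]
```

View pics/w9.png

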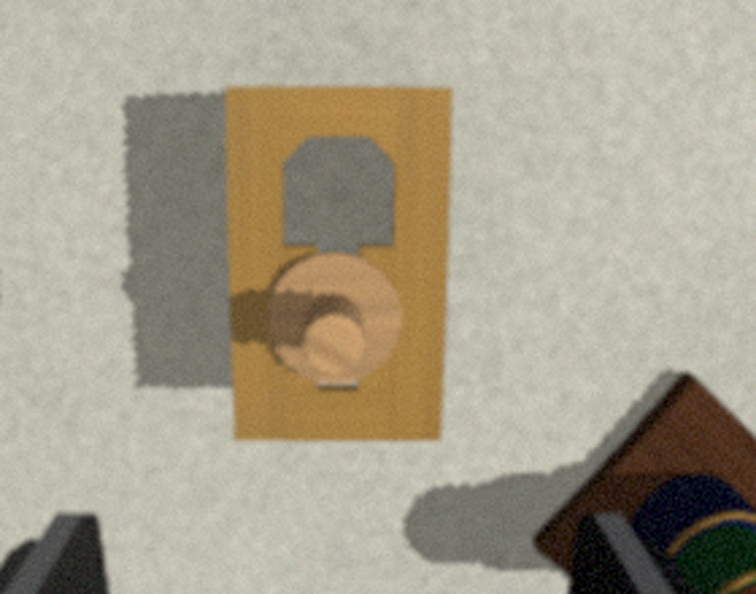

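The rack lines up with the view. The handle top is at crop (334,345), the flange centre at (336,318), the wide hole spans (283–395, 135–245), and the plate corners are at (226,87), (452,88), (441,439) and (235,439).

```bash
python3 - <<'E'
from h import *
import pickle
np.set_printoptions(precision=4,suppress=True)
m=pickle.load(open('w9.pkl','rb'))
q=lambda u,v,z:at_z(m,((u+.5)/2.7-.5+190,(v+.5)/2.7-.5+60),z,True)
A,B,C,D=[q(u,v,.066) for u,v in [(226,87),(452,88),(441,439),(235,439)]]
ex=((C+D)-(A+B));L=np.linalg.norm(ex)/2;ex/=np.linalg.norm(ex);ey=np.array([-ex[1],ex[0]])
ctr=(A+B+C+D)/4; org=ctr+.005*ex
print(np.degrees(np.arctan2(ex[1],ex[0])),L,np.linalg.norm(A-B),org,ex)
hole=q(339,190,.066);fl=q(336,318,.071);hd=q(334,345,.107)
for p in (hole,fl,hd): print(p,(p-org)@ex,(p-org)@ey)
print(-.035*ex+org)
E
```

```text
25.311046792830176 0.13907558235094808 0.08376454813324669 [ 0.5751 -0.2615] [0.904  0.4275]
[ 0.5431 -0.2765] -0.03534744983633112 9.890874683414312e-05
[ 0.5871 -0.2568] 0.012893603105800778 -0.0009080662589793526
[ 0.5879 -0.2571] 0.01350592485583671 -0.001528051999280985
[ 0.5434 -0.2764]
```

```bash
python3 -m crank '[[-0.003,-0.0045,-0.15,0,1],[0,0,-0.17,0,1],[0,0,-0.17,0,1],[0,0,-0.14,0,1],[0,0,-0.1,0,1],[0,0,-0.05,0,1],[0,0,-0.02,0,1],[0,0,0,0,1]]' 25 && python3 -m crank '[[0,0,0,0,1],[0,0,0,0,1],[0,0,0,0,-0.2],[0,0,0,0,-0.2],[0,0,0,0,-0.6],[0,0,0,0,-0.6],[0,0,0,0,-0.6],[0,0,0,0,-0.6]]' 25
```

```text
clock: 22.02
tcp_pos: [0.5874, -0.2579, 0.0778]
orientation: [0.692, -3.064, -0.001]
contact_force: [-0.3, 0.0, 0.1]
grip_width: 0.0852
gripper_force: 0.0
clock: 22.68
tcp_pos: [0.5873, -0.2586, 0.0784]
orientation: [-0.691, 3.064, -0.0]
contact_force: [0.0, -0.2, 3.1]
grip_width: 0.0213
gripper_force: 24.5
```

```bash
python3 -m crank '[[0,0,0.01,0,-0.6],[-0.003,0.006,0,0,-0.6],[0,0,0,0,-0.6],[0,0,0,0,-0.6]]' && python3 -m crank '[[-0.03,-0.0142,0,0,-0.6],[-0.03,-0.0142,0,0,-0.6],[-0.03,-0.0142,0,0,-0.6],[0,0,0,0,-0.6],[0,0,0,0,-0.6]]'
```

```text
clock: 23.02
tcp_pos: [0.5865, -0.2572, 0.08]
orientation: [0.691, -3.064, -0.0]
contact_force: [-0.7, 0.2, -0.5]
grip_width: 0.0211
gripper_force: 24.5
clock: 23.43
tcp_pos: [0.5678, -0.2666, 0.0802]
orientation: [0.689, -3.065, 0.0]
contact_force: [0.6, 0.6, -0.6]
grip_width: 0.0211
gripper_force: 24.5
```

```bash
python3 -m crank '[[-0.03,-0.0136,0,0,-0.6],[-0.03,-0.0136,0,0,-0.6],[-0.03,-0.0136,0,0,-0.6],[-0.03,-0.0122,0,0,-0.6],[0,0,0,0,-0.6],[0,0,0,0,-0.6],[0,0,0,0,-0.6]]'
python3 - <<'E'
from h import *
import cv2
np.set_printoptions(precision=4,suppress=True)
print(r.get_obs()['tcp_pos'])
f=r.grab_frame('top');c=cv2.resize(cv2.convertScaleAbs(f[100:240,270:470],alpha=1.6),None,fx=4,fy=4,interpolation=cv2.INTER_CUBIC);cv2.imwrite('pics/t2.png',c)
f=r.grab_frame('side');cv2.imwrite('pics/s2.png',cv2.resize(cv2.convertScaleAbs(f[180:380,280:440],alpha=1.6),None,fx=3,fy=3,interpolation=cv2.INTER_CUBIC))
E
```

```text
clock: 24.02
tcp_pos: [0.5449, -0.2764, 0.0802]
orientation: [-0.691, 3.064, -0.0]
contact_force: [-0.2, -0.6, -0.4]
grip_width: 0.021
gripper_force: 24.5
[ 0.5449 -0.2764  0.0802]
```

View pics/s2.png

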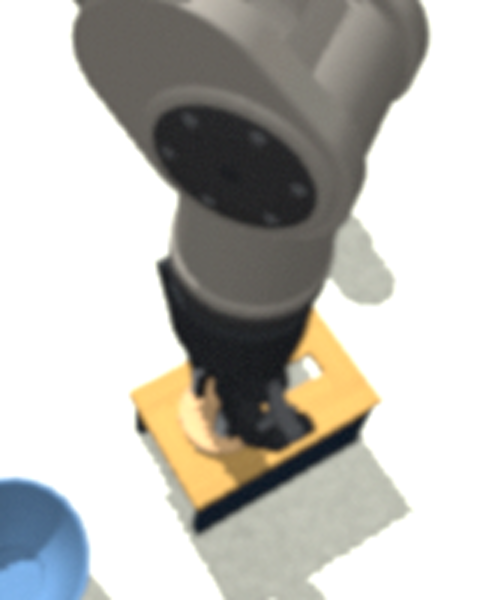

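The stopper is at the wide end, with the empty slot now visible behind it. Lift gently and watch the force.

```bash
python3 -m crank '[[-0.006,-0.003,0.02,0,-0.6],[0,0,0.03,0,-0.6],[0,0,0.03,0,-0.6],[0,0,0.03,0,-0.6],[0,0,0,0,-0.6]]' && python3 -m crank '[[0,0,0.05,0,-0.6],[0,0,0.1,0,-0.6],[0,0,0.15,0,-0.6],[0,0,0.15,0,-0.6],[0,0,0.1,0,-0.6],[0,0,0.05,0,-0.6],[0,0,0,0,-0.6],[0,0,0,0,-0.6]]'
```

```text
clock: 24.53
tcp_pos: [0.5445, -0.2776, 0.104]
orientation: [-0.69, 3.062, -0.002]
contact_force: [0.7, -0.8, -0.7]
grip_width: 0.0212
gripper_force: 24.5
clock: 25.2
tcp_pos: [0.5432, -0.2768, 0.2218]
orientation: [0.691, -3.065, -0.0]
contact_force: [0.2, 0.4, -1.0]
grip_width: 0.0214
gripper_force: 24.5
```

```bash
python3 -m crank '[[0.049,0.1497,0,0,-0.6],[0.049,0.1497,0,0,-0.6],[0.049,0.1497,0,0,-0.6],[0.049,0.1497,0,0,-0.6],[0.049,0.1497,0,0,-0.6],[0.049,0.1497,0,0,-0.6],[0.049,0.1497,0,0,-0.6],[0.049,0.1497,0,0,-0.6]]' && python3 -m crank '[[0,0,-0.05,0,-0.6],[0,0,-0.05,0,-0.6],[0,0,0,0,-0.6],[0,0,0,0,-0.6],[0,0,0,0,-0.6],[0,0,0,0,-0.6]]'
```

```text
clock: 25.87
tcp_pos: [0.6208, -0.0359, 0.2197]
orientation: [0.69, -3.061, -0.001]
contact_force: [0.6, 0.4, -0.2]
grip_width: 0.0215
gripper_force: 24.6
clock: 26.37
tcp_pos: [0.6217, -0.039, 0.2023]
orientation: [-0.688, 3.065, -0.001]
contact_force: [0.5, -0.5, -1.3]
grip_width: 0.0212
gripper_force: 24.6
```

```bash
python3 -m crank '[[0,0.0075,-0.01,0,-0.6],[0,0,-0.025,0,-0.6],[0,0,-0.025,0,-0.6],[0,0,-0.02,0,-0.6],[0,0,-0.015,0,-0.6],[0,0,0,0,-0.6],[0,0,0,0,-0.6]]' && python3 -m crank '[[0,0,-0.025,0,-0.6],[0,0,-0.025,0,-0.6],[0,0,-0.025,0,-0.6],[0,0,-0.015,0,-0.6],[0,0,0,0,-0.6],[0,0,0,0,-0.6],[0,0,0,0,-0.6]]'
```

```text
clock: 26.95
tcp_pos: [0.6217, -0.0361, 0.1828]
orientation: [0.691, -3.064, -0.0]
contact_force: [0.1, 0.0, -0.1]
grip_width: 0.021
gripper_force: 24.6
clock: 27.53
tcp_pos: [0.622, -0.0361, 0.1652]
orientation: [-0.691, 3.064, -0.0]
contact_force: [0.6, -0.4, -0.9]
grip_width: 0.021
gripper_force: 24.6
```

```bash
python3 -m crank '[[0,-0.004,-0.012,0,-0.6],[0,0,-0.01,0,-0.6],[0,0,-0.005,0,-0.6],[0,0,0,0,-0.6],[0,0,0,0,-0.6]]' && python3 -m crank '[[0,0,-0.004,0,-0.6],[0,0,-0.004,0,-0.6],[0,0,0,0,-0.6],[0,0,0,0,-0.6]]'
```

```text
clock: 27.95
tcp_pos: [0.6218, -0.0369, 0.1597]
orientation: [0.691, -3.065, -0.0]
contact_force: [-0.2, -0.5, -0.5]
grip_width: 0.0217
gripper_force: 24.7
clock: 28.28
tcp_pos: [0.6223, -0.0369, 0.1593]
orientation: [-0.691, 3.064, 0.0]
contact_force: [-3.0, 0.5, 7.2]
grip_width: 0.021
gripper_force: 25.2
```

Contact came at 0.1593, and seated was predicted at 0.1594. Release and retreat.

```bash
python3 -m crank '[[0,0,0.005,0,-0.5],[0,0,0,0,0],[0,0,0,0,0.5],[0,0,0,0,0.5],[0,0,0,0,0.5],[0,0,0,0,0.5]]'; python3 -m crank '[[0,0,0.05,0,0.5],[0,0,0.1,0,0.5],[0,0,0.15,0,0.5],[0,0,0.1,0,0.5],[0,0,0.05,0,0.5],[0,0,0,0,0.5]]'; python3 -m crank '[[-0.1,0,0,0,0.5],[-0.12,0,0,0,0.5],[-0.12,0,0,0,0.5],[-0.12,0,0,0,0.5],[0,0,0,0,0.5],[0,0,0,0,0.5],[0,0,0,0,0.5],[0,0,0,0,0.5]]'
python3 - <<'E'
from h import *
import cv2
np.set_printoptions(precision=4,suppress=True)
o=r.get_obs()['tcp_pos'];m=r.camera_model('side');f=r.grab_frame('side');cv2.imwrite('pics/s3.png',f)
B=np.array([.622,-.037,0])
for n,z,dx in [('navy',.04,-.0),('green',.08,0),('jar',.125,0),('flange',.15,0),('handle',.17,0),('handle top',.186,0)]:
    # row of pixels through the piece's axis; extent of non-grey columns
    u,v=proj(m,B+[0,0,z]);row=cv2.cvtColor(f,cv2.COLOR_BGR2HSV)[int(round(v)),int(u)-25:int(u)+26]
    print(n,round(u,1),round(v,1),' '.join(f'{h}/{s}/{w}' for h,s,w in row[1::4]))
E
```

```text
clock: 28.78
tcp_pos: [0.6217, -0.0369, 0.1589]
orientation: [0.691, -3.064, -0.0]
contact_force: [0.9, 0.2, 0.2]
grip_width: 0.0638
gripper_force: 0.0
clock: 29.28
tcp_pos: [0.6233, -0.037, 0.2522]
orientation: [-0.69, 3.06, -0.001]
contact_force: [0.6, -0.4, 0.5]
grip_width: 0.0638
gripper_force: 0.0
clock: 29.95
tcp_pos: [0.5305, -0.0367, 0.2487]
orientation: [0.691, -3.064, 0.0]
contact_force: [0.2, -0.6, -0.6]
grip_width: 0.0641
gripper_force: 0.0
navy 371.8 221.7 13/74/86 12/136/73 12/142/72 14/87/56 120/22/46 67/156/36 69/153/35 68/165/34 70/162/33 72/182/28 15/135/68 12/137/67 18/41/80
green 373.9 211.4 12/106/77 11/138/70 11/143/73 19/124/74 26/122/73 24/119/60 8/153/70 7/148/67 8/150/63 26/120/49 28/20/151 33/16/174 35/17/176
jar 376.4 198.8 35/16/178 33/16/178 33/17/181 26/25/171 10/144/78 16/106/132 16/104/162 16/107/117 16/105/97 19/41/118 35/16/177 33/16/161 34/16/131
flange 377.9 191.3 34/16/110 38/18/113 37/16/145 26/22/173 16/106/168 16/105/150 17/107/86 16/109/75 16/105/151 17/99/154 38/19/110 34/17/108 38/19/110
handle 379.1 185.1 35/14/109 39/16/111 38/17/119 32/19/179 16/81/167 17/103/121 17/107/95 16/105/85 21/34/119 34/17/108 34/17/108 34/16/110 34/16/110
handle top 380.2 179.9 38/18/111 34/16/110 35/16/175 35/17/181 33/16/178 17/81/177 16/106/176 17/100/169 35/14/108 34/16/109 34/16/111 34/16/109 34/16/125
```

The side view matches the finished tower. Wood appears at the handle-top height on the tower axis, with terracotta, green and navy in order below it.

```bash
python3 -c "
from bench import r
print(r.hand_in())"
```

```text
the job is handed in; nothing more can be done
None
```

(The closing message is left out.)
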